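# Lift the sagging gate bolt over its bent keeper and hold the gate ajar

### The job

Free the gate of the guarded parts pen: the bolt on top of the gate sags, so lift it (it has a red knob) over the bent brass lip of the keeper while you draw it back towards the hinge, clear of the keeper. Then swing the spring-closed gate out towards you to about 30 degrees and finish while holding it ajar there, quite still, without letting go; leave the parts in the pen and the sanding block where they stand.

Things in the scene. Friction and masses are not known exactly. Their poses are not given: they have to be found in the camera images.
- pen: Fixed bench pen of aluminium posts and clear panels on a grey base plate 190 x 350 mm, about 130 mm high, open at the top. Origin on the table under the middle of the gate line; x points from the gate into the pen (away from the robot), y from the keeper post to the hinge post, z up. Its yaw varies by up to 14 degrees. The hinge axis of the gate is at (0, 122) mm in this frame, the keeper post at (0, -161) mm.
- gate_leaf: The gate: aluminium-framed clear panel, 246 mm long, 18 mm thick, top rail at z 116 mm, with the bolt on its top rail. Origin on the hinge axis at table height; the gate runs along its own -y from the hinge, own x is the gate's normal, pointing into the pen. Its two dark guide hoops for the bolt are centred 90 and 225 mm from the hinge axis, 24 mm wide across the gate, 10 mm long, tops at z 162 mm.
- gate (a joint): Opening angle of the gate in rad: 0 closed, grows as its free end swings out of the pen towards the robot (own -x), clockwise from above, up to 1.2. A spring closes it: torque 0.2 N m at 0 and 0.4 N m at 0.5 rad, so it falls shut if let go. With the bolt in the keeper it cannot open.
- gate_hinge (a point): Point on the vertical hinge axis of the gate at top-rail height (116 mm above the table). Axes as the gate's.
- bolt (a joint): Draw of the bolt in m: 0 fully shot, grows as it is drawn along the gate towards the hinge, stop at 0.055. It starts between 0 and 0.005. Friction about 1.5 N; it stays where it is left. Unless lifted, the bolt's end collar catches on the lip at about 0.010; from 0.035 on it is clear of the keeper.
- bolt_lift (a joint): Lift of the bolt in its worn slotted guides in m: 0 sagging down (it falls back by its own weight, 0.11 to 0.23 kg), upper stop 0.016. The collar clears the lip from a lift of about 0.008 on.
- knob (a point): Middle of the red upright knob of the bolt: 18 mm in diameter, 38 mm tall (19 mm above and below this point), standing on the bolt rod (steel, 12 mm in diameter, its axis 31 mm below this point); 185 mm from the hinge axis when the bolt is shot. About 162 mm above the table. Moves with bolt and gate; axes as the gate's. Clear space of at least 25 mm from a 19 mm wide pad to the guide hoops at either end of the bolt's travel.
- collar (a point): Middle of the steel collar at the free end of the bolt: 26 mm in diameter, 10 mm long, on the rod's axis.
- keeper_lip (a point): Middle of the top edge of the brass lip, 30 mm wide, bent up at the front of the dark steel keeper on the keeper post. The collar lies behind it (further from the hinge) when the bolt is shot, between two cheeks 38 mm high, and the lip stands 6 mm higher than the collar's underside.
- stone_plug_mid (a point): Middle of the white stone plug in the pen, 66 mm in diameter, 46 mm high; bystander.
- wood_chuck_mid (a point): Middle of the small round wooden chuck in the pen, 62 mm in diameter, 34 mm high; bystander.
- sanding_block_mid (a point): Middle of the cork sanding block on the table to the right of the pen, 56 x 100 x 28 mm; bystander.

How it is judged:
On the way:
1. the bolt is drawn at least 35 mm, clear of the keeper, before the gate opens (value of joint bolt above 0.035 m and value of joint gate below 0.3 rad), for 0.1 s.
At the end, for the whole second after the job is handed in: The gripper's fingers hold the gate or its bolt (contact force over 0.5 N), the gate stands still at 20 to 40 degrees (0.35 to 0.70 rad), and the bolt is still drawn more than 30 mm (value of joint gate between 0.35 and 0.7 rad and velocity of joint gate between -0.05 and 0.05 rad/s and value of joint bolt above 0.03 m and contact force between the fingers and gate_leaf above 0.5 N); the arm keeps its last pose, push and grip.
It fails at once if the stone plug is shifted by more than 20 mm (distance of stone_plug_mid from where it was at the start of the episode above 0.02 m).
It fails at once if the wooden chuck is shifted by more than 20 mm (distance of wood_chuck_mid from where it was at the start of the episode above 0.02 m).
It fails at once if the sanding block is shifted by more than 20 mm (distance of sanding_block_mid from where it was at the start of the episode above 0.02 m).
It also fails if it takes over 38 s, if anything falls off the work surface, if the arm or the gripper's body presses on something with over 40 N, if the wrist force passes 120 N, or if a joint passes its speed limit or range.

### The arm

A 7-joint arm with a two-finger parallel gripper is mounted at the origin on a cart in front of the work surface, level with it; the furniture and walls round the work are solid. World frame = base frame: x ahead of the robot, y to its left, z up, the work surface at z = 0. Lengths are in m, angles in rad, forces in N, time in s.
With the tool pointing down it reaches from about 0.4 to 0.875 m from the base axis. Payload 19.3 kg.
Tool frame: the origin (TCP) lies between the finger pads; the fingertips stand tip_extent ahead of it and the grasp point (between the pads) lies 3 mm ahead of it (tip_extent is the distance from the TCP to the fingertips, in m); z points along the fingers, y is the direction in which the jaws open and shut (so a half turn about z gives the same grasp; the last joint's range is limited). The gripper opens to 85 mm and grips with 20 to 120 N. Pads are 22 mm wide; open, the fingers measure 114 mm over their backs; the gripper's body (76 mm by 85 mm) begins 54 mm behind the grasp point. The pads swing forward as they close: fully open they stand 13 mm farther back than shut.
Start: joints at [-1.389, 0.521, -0.036, 1.599, 0.021, 1.021, -0.113], TCP at [0.156, 0.605, 0.253] pointing down, gripper open.
Joint ranges: [-2.91, 2.91], [-0.3, 2.13], [-1.5, 1.42], [0.17, 2.43], [-1.26, 4.41], [0.16, 1.93], [-2.52, 2.52]. Speed limits (rad/s): [1.89, 1.89, 2.39, 2.39, 3.01, 3.01, 3.01].

### API

Orientations are given as a unit quaternion [x, y, z, w].
In Python, from station import * gives the robot as it stands. Calls block until the motion is done:
- reach(position, orientation): joint-space move of the TCP to a pose.
- move_l(position, attitude=None, velocity=0.15, f_stop=None): straight line of the TCP; attitude=None keeps the orientation; velocity is the mean speed in m/s. With f_stop (N) it stops when the force on the tool has changed by that much, and returns True; else False.
- set_joints(angles): joint-space move.
- grip(opening, grip_force=None): opening from 0.0 (shut) to 1.0 (fully open); grip_force is the grip in N (None keeps the last); returns when the fingers have stopped.
- wait(seconds).
- ik(position, orientation): joint angles nearest the present ones, or None.
- grab_frame(name): name is "scene" or "top" or "wrist"; returns a dict with "img" (420x560x3 uint8, red, green, blue), "camera_matrix" (3x3 intrinsics, pixels), "extrinsics" (4x4, takes a point from world to camera coordinates); the wrist camera has in their place "T_tool_cam" (4x4, takes a point from camera to tool coordinates, whose origin is the TCP and whose axes are the flange's). Camera axes: x right, y down, z forward; pixel columns grow to the right and rows downward; lengths in m; the calibration is good to about 2 mm. A picture is of the moment at which its call begins: read the wrist's pose just before it. There is no depth.
A pose or a line that the arm cannot do raises MotionError and nothing moves.
- finish_job(): hands the job in, once; it reports no verdict.
Readings, each from a call of its own:
- get_time_s(): time.
- get_qpos(): joint angles.
- get_dq(): joint speeds.
- get_effort(): joint torques, N m.
- get_ee_pos(): TCP position.
- get_ee_rot(): TCP orientation.
- get_ft_force(): force on the tool from outside, world axes, zero at the start.
- get_ft_torque(): the same for the moment, N m.
- get_grip_width(): opening from 0.0 (shut) to 1.0 (fully open).
Only numpy, scipy, OpenCV 4.12 (cv2) and the standard library are available. Lean on these libraries where they do the work, as an engineer would, in place of code of your own. Each camera call takes 0.05 s, during which the arm holds its last target.

## Working session

There is one attempt and no reset: what is moved stays moved. The work goes in short steps, each a Python script; the robot and the scene stay as the last script left them, time stands still between calls to the robot, and variables do not carry over. Pictures are saved under pics/ and viewed, and the job is handed in when it is done.

```bash
mkdir -p pics; ls
python3 - <<'E'
from station import *
import cv2,numpy as np
for n in("scene","top"):
    f=grab_frame(n); cv2.imwrite(f"pics/{n}0.png",f["img"][:,:,::-1])
    np.savez(n+"0.npz",K=f["camera_matrix"],E=f["extrinsics"],img=f["img"])
    print(n,f["camera_matrix"].round(1).tolist(),f["extrinsics"].round(3).tolist())
print(get_time_s(),get_ee_pos(),get_ee_rot(),get_grip_width())
E
```

```text
pics
scene [[454.7, 0.0, 282.7], [0.0, 454.7, 207.2], [0.0, 0.0, 1.0]] [[-0.75, -0.662, -0.009, 0.451], [-0.398, 0.462, -0.793, 0.382], [0.529, -0.591, -0.609, 0.587], [0.0, 0.0, 0.0, 1.0]]
top [[419.7, 0.0, 278.8], [0.0, 419.7, 212.7], [0.0, 0.0, 1.0]] [[-0.012, -0.999, -0.03, -0.01], [-0.997, 0.014, -0.072, 0.644], [0.073, 0.029, -0.997, 0.939], [0.0, 0.0, 0.0, 1.0]]
0.1 [0.15566895 0.60501597 0.25276654] [ 1.25541770e-01  9.92088197e-01 -5.22360896e-04 -2.21432105e-05] 1.0034744506365545
```

View pics/scene0.png

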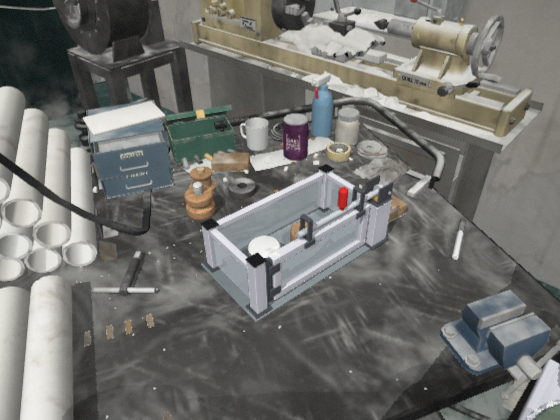

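View pics/top0.png

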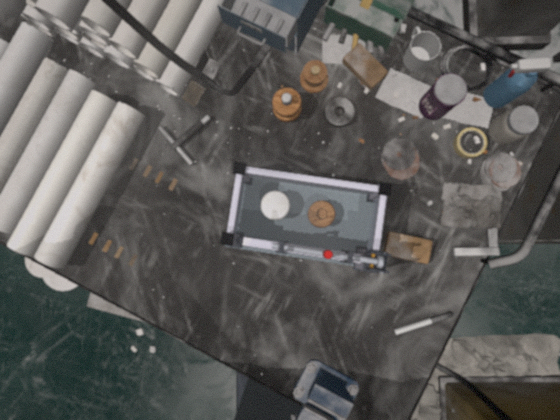

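Run:
```python
import cv2
a=cv2.imread("pics/scene0.png")[160:320,195:415]; cv2.imwrite("pics/s1.png",cv2.resize(a,None,fx=3.6,fy=3.6,interpolation=cv2.INTER_CUBIC))
a=cv2.imread("pics/top0.png")[155:275,220:440]; cv2.imwrite("pics/t1.png",cv2.resize(a,None,fx=3.6,fy=3.6,interpolation=cv2.INTER_CUBIC))
```

```text
(no output)
```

View pics/s1.png

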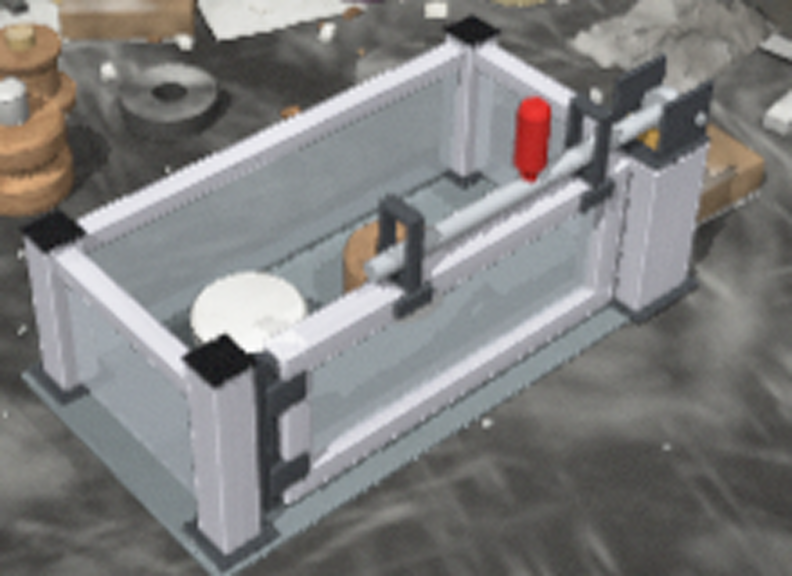

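View pics/t1.png

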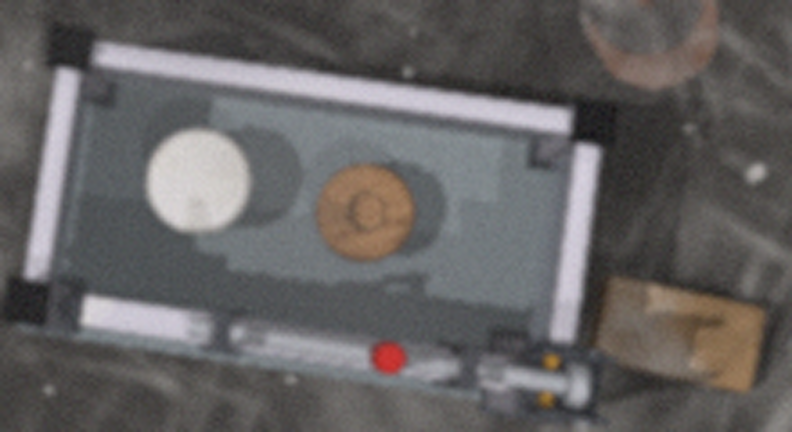

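```bash
cat > h.py <<'E'
import numpy as np,cv2
from scipy.optimize import least_squares
C={n:np.load(f"{n}0.npz") for n in("scene","top")}
def proj(n,p):
    c=C[n];q=c["E"][:3,:3]@np.asarray(p)+c["E"][:3,3];r=c["K"]@q;return r[:2]/r[2]
def back(n,uv,z):
    c=C[n];R=c["E"][:3,:3];o=-R.T@c["E"][:3,3];d=R.T@np.linalg.inv(c["K"])@[*uv,1];return o+d*(z-o[2])/d[2]
E
python3 - <<'E'
from h import *
for n in C:
    im=C[n]["img"].astype(int); m=(im[...,0]>120)&(im[...,1]<75)&(im[...,2]<75)
    k,l,s,c=cv2.connectedComponentsWithStats(m.astype(np.uint8))
    for i in range(1,k):
        if s[i,4]>8: print(n,c[i],s[i])
S=lambda x,y:(x/3.6+195-.36,y/3.6+160-.36); T=lambda x,y:(x/3.6+220-.36,y/3.6+155-.36)
# features: view, px, pen x,y,z ; y may incl bolt d
F=[("scene",S(534,106),0,-63,181,1),("top",T(389,358),0,-63,181,1),
("scene",S(402,207),0,32,162,0),("scene",S(590,108),0,-103,162,0),
("top",T(220,331),0,32,162,0),("top",T(469,366),0,-103,162,0)]
def pt(v,f):
    x,y=f[2]/1e3,f[3]/1e3+(v[3] if f[5] else 0);c,s=np.cos(v[2]),np.sin(v[2])
    return [v[0]+c*x-s*y,v[1]+s*x+c*y,f[4]/1e3]
r=least_squares(lambda v:np.concatenate([proj(f[0],pt(v,f))-f[1] for f in F]),[.55,0,0,0.002])
print(r.x,np.degrees(r.x[2]));print(r.fun.reshape(-1,2).round(1))
a=back("top",T(95,55),.125);b=back("top",T(575,120),.125);d=a-b;print("rail yaw",np.degrees(np.arctan2(-d[0],d[1])),np.linalg.norm(d))
print("knob",pt(r.x,F[0]),back("top",F[1][1],.181),back("scene",F[0][1],.181))
E
```

```text
scene [316.35294118  93.41176471] [315  89   3   9  17]
scene [342.42222222 197.80555556] [338 187  10  23 180]
top [327.57894737 253.63157895] [324 250   9   8  57]
[ 0.56167416 -0.05647398 -0.15549156  0.00430513] -8.909009878383495
[[-0.3 -0.4]
 [ 0.   0.1]
 [-0.5 -0.4]
 [-0.2 -1.5]
 [-0.1  0.7]
 [-0.3  1. ]]
rail yaw -8.72585748650093 0.27627038851898567
knob [np.float64(0.5525843374460412), np.float64(-0.1144607235309766), 0.181] [ 0.5528537  -0.11445318  0.181     ] [ 0.55147695 -0.11370578  0.181     ]
```

```bash
cat >> h.py <<'E'
from scipy.spatial.transform import Rotation as Ro
PX,PY,YAW=.5617,-.0565,-.1554
u=np.array([-np.sin(YAW),np.cos(YAW),0])   # towards hinge
O=np.array([PX,PY,0]); H=O+.122*u
def att(yaw,flip):  # tool y along gate normal
    y=np.array([np.cos(yaw),np.sin(yaw),0])*(1 if flip else -1); z=np.array([0,0,-1.]); x=np.cross(y,z)
    return Ro.from_matrix(np.c_[x,y,z]).as_quat()
def knob(d,th):
    a=YAW-th; return H+(.185-d)*np.array([np.sin(a),-np.cos(a),0])
D0=.0043
E
python3 - <<'E'
import station
from station import *
from h import *
try: print(tip_extent)
except Exception as e: print(e,[n for n in dir(station) if n[0]!='_'])
print(H,knob(D0,0),knob(.047,.52))
for fl in(0,1):
    for d,th,z in((D0,0,.26),(D0,0,.165),(.047,0,.175),(.047,.52,.175)):
        q=ik(knob(d,th)+[0,0,z],att(YAW-th,fl)); print(fl,None if q is None else np.round(q,2))
E
```

```text
0.022
[0.58058259 0.06402986 0.        ] [ 0.55261469 -0.11449265  0.        ] [ 0.49430367 -0.04367319  0.        ]
0 [-0.64  0.76  1.23  1.79 -0.78  1.18 -2.46]
0 [-0.61  0.95  1.22  1.88 -1.02  1.11 -2.27]
0 [-0.69  0.93  1.22  1.87 -0.99  1.12 -2.37]
0 [-0.1   0.43  0.08  2.01 -0.05  0.7   2.49]
1 [-0.47  0.55  0.84  1.78 -0.47  1.02  0.39]
1 [-0.33  0.63  0.63  1.87 -0.5   0.81  0.4 ]
1 [-0.37  0.6   0.57  1.86 -0.43  0.81  0.27]
1 [-0.5   0.51  0.63  2.03 -0.45  0.74 -0.26]
```

Run:
```python
from station import *
from h import *
k=knob(D0,0)
reach(list(k+[0,0,.27]),list(att(YAW,1)))
p,q=get_ee_pos(),get_ee_rot()
f=grab_frame("wrist");im=f["img"];cv2.imwrite("pics/w1.png",im[:,:,::-1])
print(get_time_s(),p,q,get_ft_force())
T=np.eye(4);T[:3,:3]=Ro.from_quat(q).as_matrix();T[:3,3]=p;M=T@f["T_tool_cam"];K=f["camera_matrix"]
def pj(w):
    c=np.linalg.inv(M)@[*w,1];r=K@c[:3];return r[:2]/r[2]
for z in(.181,.143): print(pj([k[0],k[1],z]))
np.savez("w1.npz",M=M,K=K)
```

```text
3.0417 [ 0.5528266  -0.11371064  0.26988225] [ 7.59414534e-01  6.50607061e-01  8.57965792e-06 -1.28976732e-04] [-0.56065303 -0.83692465 -0.74455156]
[282.24962673 225.62402342]
[282.44008024 209.7974924 ]
```

View pics/w1.png

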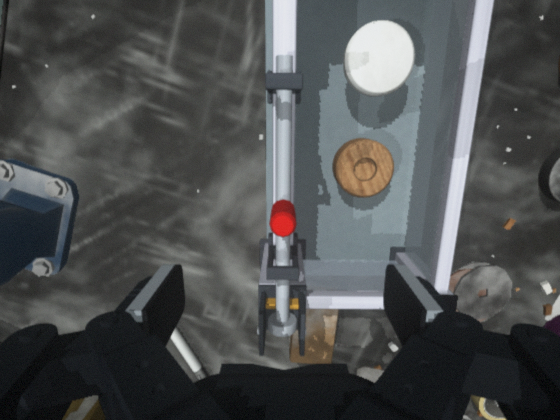

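Run:
```python
from station import *
from h import *
k=knob(D0,0);q=list(att(YAW,1))
print(move_l(list(k+[0,0,.168]),q,velocity=.08,f_stop=8))
grip(0.0,50)
print(get_time_s(),get_ee_pos(),get_grip_width(),get_ft_force())
f0=get_ft_force()
for dz in (.006,.011):
    print(move_l(list(k+[0,0,.168+dz]),q,velocity=.04,f_stop=20)); print(get_ee_pos(),get_ft_force()-f0,get_grip_width())
f=grab_frame("scene");cv2.imwrite("pics/s2.png",cv2.resize(f["img"][140:320,195:415,::-1],None,fx=3.3,fy=3.3))
print(get_time_s())
```

```text
False
5.1 [ 0.55243828 -0.11446242  0.16812134] 0.19776622376084832 [-2.36416271  1.38395375  5.4033145 ]
False
[ 0.55241622 -0.11446228  0.1741008 ] [ 0.01506901 -1.64882165 -6.650237  ] 0.19630811655673464
False
[ 0.55252047 -0.11450285  0.1791681 ] [-0.78531885 -0.92862575 -6.89496427] 0.19736406119982083
5.725
```

View pics/s2.png

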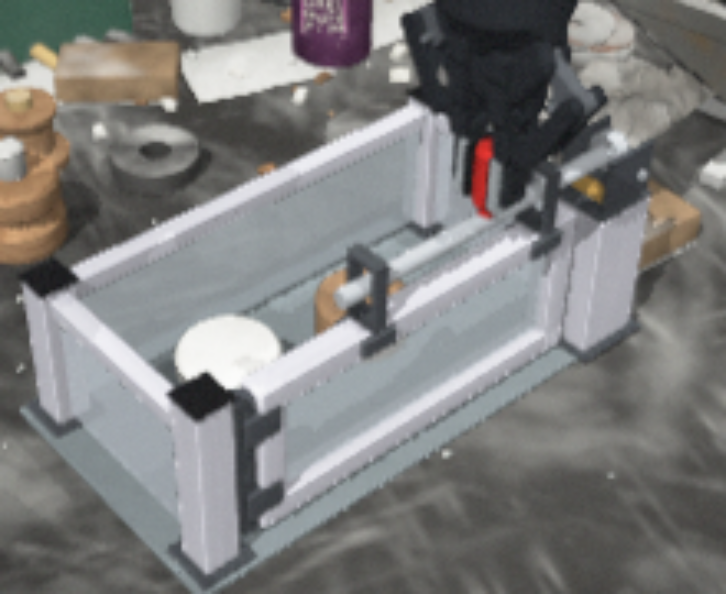

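Run:
```python
from station import *
from h import *
q=list(att(YAW,1))
f0=get_ft_force()
for d in (.015,.03,.048):
    print(move_l(list(knob(d,0)+[0,0,.179]),q,velocity=.04,f_stop=20)); print(get_ee_pos(),get_ft_force()-f0,get_grip_width())
wait(.3)
f=grab_frame("scene");cv2.imwrite("pics/s3.png",cv2.resize(f["img"][140:320,195:415,::-1],None,fx=3.3,fy=3.3))
print(get_time_s())
```

```text
False
[ 0.55432721 -0.103197    0.17887499] [-0.35703033  2.52420724 -1.63074391] 0.19269582078203984
False
[ 0.55664656 -0.08860751  0.17895142] [ 0.11799598  2.5870946  -1.70877781] 0.19380183473862028
False
[ 0.55941839 -0.07085783  0.17894962] [ 0.54173013  2.11264083 -1.42098161] 0.19743695716474174
7.6167
```

View pics/s3.png

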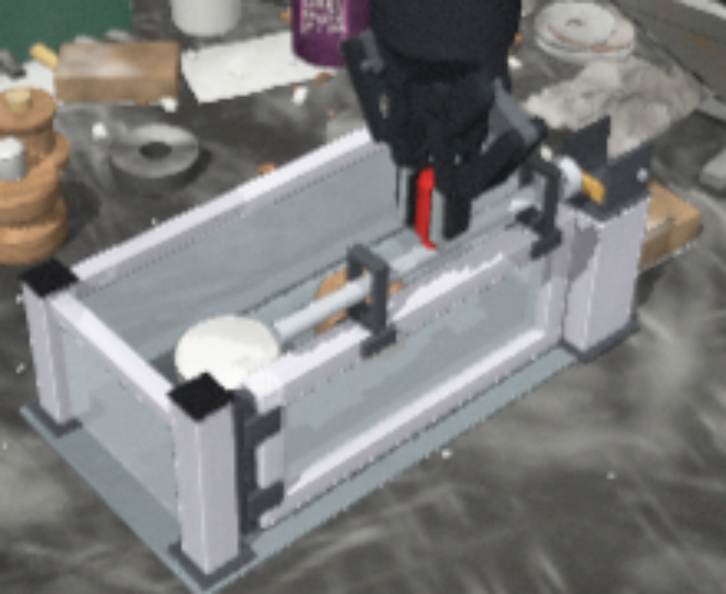

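The rod is drawn and the collar (s3 crop, about (570,175)) stands clear of the keeper cheeks and lip. Next is the swing.

Run:
```python
from station import *
from h import *
f0=get_ft_force()
for th in np.linspace(0,.52,11)[1:]:
    s=move_l(list(knob(.048,th)+[0,0,.179]),list(att(YAW-th,1)),velocity=.04,f_stop=25)
    print(round(th,2),s,(get_ft_force()-f0).round(1),get_ft_torque().round(2),round(get_grip_width(),3))
    if s: break
wait(.5)
print(get_ee_pos(),knob(.048,.52),get_time_s())
f=grab_frame("scene");cv2.imwrite("pics/s4.png",cv2.resize(f["img"][140:320,195:415,::-1],None,fx=3.3,fy=3.3))
f=grab_frame("top");cv2.imwrite("pics/t4.png",cv2.resize(f["img"][140:300,210:450,::-1],None,fx=3.3,fy=3.3))
```

```text
0.05 False [ 3.5 -3.3  0.1] [-0.11 -0.07  0.11] 0.193
0.1 False [ 4.5 -3.4 -0.6] [-0.26 -0.2   0.06] 0.193
0.16 False [ 4.1 -4.4  0.6] [-0.35 -0.18  0.05] 0.193
0.21 False [ 5.4 -4.4 -0.1] [-0.31 -0.22 -0.  ] 0.192
0.26 False [ 4.8 -4.  -0.3] [-0.36 -0.2   0.04] 0.197
0.31 False [ 4.3 -3.7 -0.2] [-0.34 -0.31  0.07] 0.196
0.36 False [ 5.1 -3.3 -0.3] [-0.33 -0.33  0.09] 0.195
0.42 False [ 6.3 -4.   0.4] [-0.21 -0.43  0.1 ] 0.194
0.47 False [ 5.7 -3.4 -0. ] [-0.24 -0.39  0.07] 0.195
0.52 False [ 5.1 -3.   0.1] [-0.29 -0.44  0.03] 0.194
[ 0.49497635 -0.04293344  0.17900512] [ 0.49492888 -0.04289274  0.        ] 11.3667
```

View pics/s4.png

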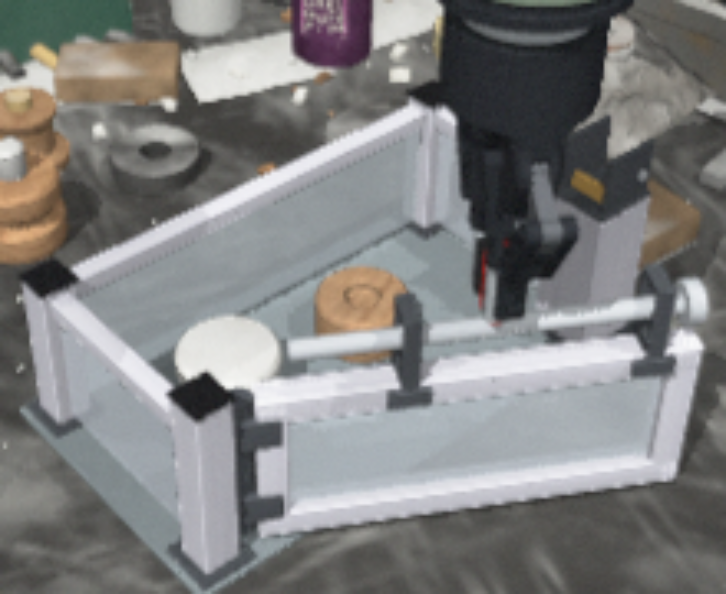

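View pics/t4.png

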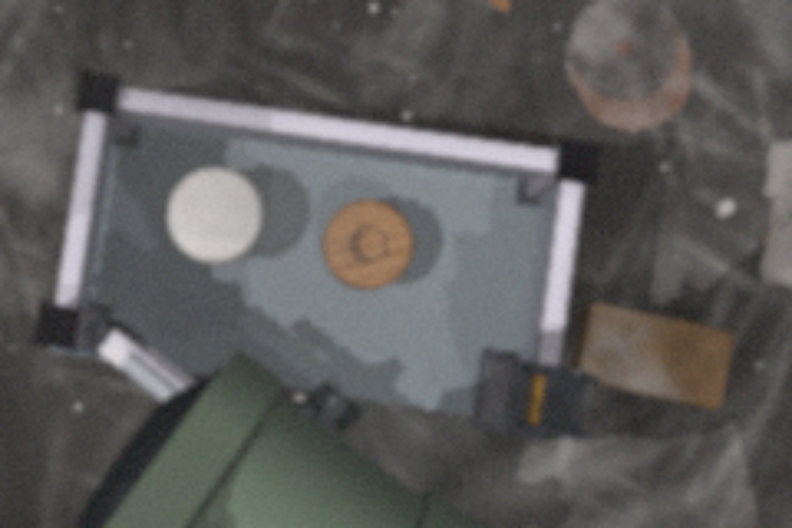

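Run:
```python
from station import *
from h import *
p=get_ee_pos();wait(.7);print(get_ee_pos()-p,abs(get_dq()).max(),get_grip_width(),get_ft_force(),get_time_s())
finish_job()
```

```text
[-6.81372767e-06  1.19697946e-05  4.13515534e-06] 0.001583557395758214 0.1951900885115493 [ 2.00555995 -0.50069728 -2.18105642] 12.1667
the job is handed in; nothing more can be done
```

The gate is unbolted and held ajar at about 30°, and the job was handed in at about 12 s of the 38 s allowed. `finish_job()` gives no verdict, so the result below rests on my own checks.

**What I did:** I gripped the red knob across the gate with 50 N, lifted the bolt 11 mm over the lip and drew it to about 48 mm. I then swung the gate along its arc to 0.52 rad. The job was handed in still gripping the knob.

**Last checks:**
- **Arm:** it stood still, with under 0.02 mm of drift in 0.7 s.
- **Grip:** the opening stayed steady at 0.195 on the knob, and the forces I read while drawing and swinging were only a few newtons.
- **Pictures:** the scene picture shows the collar clear of the keeper and the gate open about 30°. Plug, chuck and sanding block look unmoved by eye.
- **Not measured directly:** the gate angle and bolt draw come from the tool pose and the pen pose I measured. That pen pose fitted the first scene and top pictures to within 1.5 px, and the wrist picture agreed to about 1 px by eye.

No check failed or disagreed.

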